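# Clamp the glued coaster with the ratchet press

### The arm

A 6-joint arm with a two-finger parallel gripper is mounted at the origin on the work surface. World frame = base frame: x ahead of the robot, y to its left, z up, the work surface at z = 0. Lengths are in mm, angles in rad, forces in N, time in s.
With the tool pointing down it reaches from about 350 to 975 mm from the base axis. Payload 7.1 kg.
Tool frame: the origin (TCP) lies between the finger pads; the fingertips stand 19 mm ahead of it and the grasp point (between the pads) is the TCP; z points along the fingers, y is the line along which they close (so a half turn about z gives the same grasp; the last joint's range is limited). The gripper opens to 88 mm and grips with 3 to 60 N. Pads are 20 mm wide; open, the fingers measure 115 mm over their backs; the gripper's body (75 mm by 178 mm) begins 61 mm behind the grasp point.
Start: joints at [1.118, 0.423, 1.63, -0, 1.089, -0.019], TCP at [262.669, 567.107, 241.675] pointing down, gripper open.
Joint ranges: [-3, 3], [-0.9, 2.11], [0.09, 2.58], [-1.31, 4.45], [0.11, 2.69], [-2.54, 2.54]. Speed limits (rad/s): [2.39, 2.39, 3.01, 3.14, 3.14, 3.14].

### API

Orientations are given as a rotation vector (axis times angle).
In Python, from workcell import ctrl gives the robot as it stands.
- The arm moves only by the tool arm_command, never from a script. Its argument "series" is a list of rows, each an object with "linear": the shift along the tool's x, y, z in m, a list of three; "turn": the turn about the tool's z in rad. A call has 1 to 10 rows; each row shifts and turns the commanded pose from where the row before left it, along the tool's axes as they then stand; what a row does not reach is not made up. A row lasts 1/10 s, in which the tool goes at most 50 mm and 8.59 degrees, less where a joint would pass 70% of its speed; a pose out of reach is approached as far as the arm can. A call with a gripper value outside its range is refused whole. "jaw" is the opening, from -1 (shut) to 1 (fully open), set as the call begins (left out, the last holds). The fingers move at their own pace and stop on an object; the grip force is fixed at half the most. Time passes only in rows, so rows that do not move let the fingers close. It gives the time, the measured TCP pose, the force, the opening and the grip force at its end, in the units of the state.
- ctrl.get_obs(): the state, without advancing time (a new reading comes with each control period).
- ctrl.get_image(name): name is "scene" or "side" or "wrist"; returns a dict with "frame" (420x560x3 uint8, blue, green, red), "fx", "fy", "cx", "cy" (pixels), "k1" (the pictures are not rectified: a ray, as slopes to the right and down, at radius r is drawn at 1 + k1 r^2 times it, then the intrinsics apply), "rvec" (rotation vector, rad) and "tvec" (3), from world to camera coordinates, as OpenCV has them. Camera axes: x right, y down, z forward; pixel columns grow to the right and rows downward; lengths in mm; the calibration is good to about 2 mm. A picture is of the moment at which its call begins. There is no depth.
- ctrl.close_job(): hands the job in; it is judged then, once.
The state is a dict: "t": time; "qpos": joint angles; "qvel": joint speeds; "joint_torque": joint torques, N m; "ee_pos": TCP position; "orientation": TCP orientation; "ft_force": force on the tool from outside, world axes, zero at the start; "moment": the same for the moment, N m; "width": finger opening in mm; "grasp_force": force on a finger pad.
Only numpy, scipy, OpenCV 4.12 (cv2) and the standard library are available. Lean on these libraries where they do the work, as an engineer would, in place of code of your own. Each camera call takes 0.05 s, during which the arm holds its last target. There are 200 camera calls.

### The job

The mended white coaster is waiting in the little screw press, but the ratchet was left set to loosen: flip the yellow pawl lever over to tighten (towards the green dot). Then work the red-knobbed handle to and fro until the press plate grips the coaster snugly. Be gentle with the ceramic - stop once you feel the handle go firm, do not bear down on it - and let go, leaving the lever on tighten and the other things on the table as they are.

Things in the scene. Friction and masses are not known exactly. Their poses are not given: they have to be found in the camera images.
- press: green screw press fixed to the table: base 170 mm (its x) by 210 mm (its y), 20 mm thick, two steel columns at y = +-82 mm, a green crossbeam with its top at 140 mm, the ratchet head on top. Origin: centre of its underside on the table, z up. The handle's middle direction is the press's own -x
- head_axis (a point): point on the vertical axis of the ratchet head (and of the screw, handle and lever), at the top face of the head, 176 mm above the table. The head is a steel disc 92 mm across
- handle (a joint): ratchet handle angle about the head axis, rad, positive anticlockwise from above, 0 along the press's -x, stops at -0.6 and 0.6; stays where left. Lever on tighten: moving it clockwise (values falling) turns the screw and lowers the plate; anticlockwise it clicks idly back, and up to 0.26 rad of the next clockwise stroke is idle play. Lever on loosen: the other way round
- grip_knob (a point): centre of the upright red knob to push at the handle's end: 22 mm across, foot at 166 and top at 224 mm above the table, 130 mm from the head axis, on a steel bar 16 mm wide; it spins freely on its pin. Sideways push there: 2 to 3 N idle (play, return), 6 to 7 N while the screw turns freely, more once the plate bears on the coaster (see platen)
- lever (a joint): pawl lever angle relative to the handle head, rad: 0 = loosen (tab beside the red dot), 0.9 = tighten (tab beside the green dot); grows clockwise from above; stops at both ends, stays where left, rides on the handle. Counts as tighten from 0.75 up
- lever_tab (a point): centre of the lever's upright yellow tab: 10 mm thick along its swing, 14 mm radially, 30 mm tall, top 207 mm above the table, 45 mm from the head axis, on the side away from the handle (mid-way it points opposite to the handle, 0.45 rad either side at its stops). Below it the lever arm's top is at 182 mm, the head's at 176 mm. Sideways push: 3 to 4 N
- platen: round aluminium press plate 92 mm across, lowered 1.6 mm per rad of screw; origin: centre of its underside, 38.5 mm above the table at the start. Once it bears on the coaster the knob push climbs about 1 N per 0.1 rad of handle: snug is reached at 9 to 10 N (smooth slow push, about 2.5 N above free turning); below 8 N it is still loose, above 11 N the coaster cracks. The screw holds where left
- coaster: the mended round white coaster on cork, 92 mm across, 14 mm thick, held on the rubber pad of the press under the plate; origin at the centre of its underside. Its height differs from case to case: the plate starts 1.6 to 3.4 mm above it
- jar: green glass candy jar with brass cap, 68 mm across, 130 mm tall, loose: leave alone; origin under its centre
- pen_cup: wooden pen cup, 72 mm across, 100 mm tall, loose: leave alone; origin under its centre
- top: orange plastic spinning top, 48 mm across, 44 mm tall, loose: leave alone; origin under its centre
- spare_coaster: second white coaster, 92 mm across, 10 mm thick, loose on the table: leave alone; origin under its centre
- glue_tin: blue glue tin, 56 mm across, 69 mm tall, loose: leave alone; origin under its centre

How it is judged:
By the outcome, as a careful person would: the job done as asked, in the order asked, and still so for the second after the job is handed in, with the robot touching nothing.
It also fails if it takes over 67 s, if anything falls off the work surface, if the arm or the gripper's body presses on something with over 40 N, if the wrist force passes 120 N, or if a joint passes its speed limit or range.

## Working session

There is one attempt and no reset: what is moved stays moved. The work goes in short steps, Python scripts to look and compute and a tool call to move; the robot and the scene stay as the last step left them, time stands still between calls to the robot, and variables do not carry over. Pictures are saved under pics/ and viewed, at most 10 in all, crops included, and the job is handed in when it is done.

Besides the shell and the picture viewer there is one more tool, called after "Call:" as name(argument=value, ...), one argument or row to a line, values as JSON. arm_command: Moves the arm, as the interface text tells. Its arguments: {"type":"object","properties":{"series":{"type":"array"},"jaw":{"type":"number"}},"required":["series"]}

```bash
mkdir -p pics
cat > h.py <<'E'
import numpy as np, cv2
from workcell import ctrl
def cam(n):
    c=ctrl.get_image(n); return c
def ray(c,u,v):
    K=np.array([[c['fx'],0,c['cx']],[0,c['fy'],c['cy']],[0,0,1]])
    p=cv2.undistortPoints(np.array([[[u,v]]],float),K,np.array([c['k1'],0,0,0.]))[0,0]
    R=cv2.Rodrigues(np.array(c['rvec'],float))[0]; t=np.array(c['tvec'],float).ravel()
    return -R.T@t, R.T@np.array([p[0],p[1],1])
def onz(c,u,v,z):
    o,d=ray(c,u,v); return o+d*(z-o[2])/d[2]
def proj(c,P):
    K=np.array([[c['fx'],0,c['cx']],[0,c['fy'],c['cy']],[0,0,1]])
    return cv2.projectPoints(np.array(P,float).reshape(-1,1,3),np.array(c['rvec'],float),np.array(c['tvec'],float),K,np.array([c['k1'],0,0,0.]))[0][:,0]
def blobs(c,lo,hi,amin=15):
    h=cv2.cvtColor(c['frame'],cv2.COLOR_BGR2HSV)
    m=cv2.inRange(h,np.array(lo),np.array(hi)); n,l,s,ce=cv2.connectedComponentsWithStats(m)
    return [(s[i].tolist(),ce[i].round(1).tolist()) for i in range(1,n) if s[i][4]>=amin]
E
python3 - <<'E'
from h import *
a=cam('scene');b=cam('side')
cv2.imwrite('pics/a.png',a['frame']);cv2.imwrite('pics/b.png',b['frame'])
for n,c in (('scene',a),('side',b)):
    print(n,ray(c,280,210)[0].round(),'yellow',blobs(c,(22,120,120),(34,255,255)));print('red',blobs(c,(0,150,80),(6,255,255)),blobs(c,(174,150,80),(180,255,255)))
print({k:v for k,v in ctrl.get_obs().items()})
E
```

```text
scene [ 975. -728. 1083.] yellow [([330, 186, 6, 6, 25], [332.4, 189.0]), ([441, 186, 18, 14, 181], [449.5, 192.5]), ([464, 190, 15, 19, 178], [471.3, 199.4]), ([307, 192, 23, 10, 149], [315.9, 196.4]), ([204, 336, 7, 8, 27], [207.6, 339.1])]
red [([257, 164, 11, 23, 210], [262.2, 174.5]), ([480, 221, 80, 54, 1789], [520.9, 246.3])] []
side [ -79. -155. 1082.] yellow [([273, 147, 12, 27, 141], [277.5, 163.9])]
red [([420, 155, 82, 52, 549], [459.2, 197.2]), ([266, 199, 10, 19, 140], [270.9, 208.2])] [([422, 162, 16, 31, 43], [424.8, 181.0]), ([439, 193, 25, 3, 25], [451.0, 194.0]), ([472, 197, 16, 2, 16], [479.5, 197.6])]
{'t': 0.1, 'qpos': array([ 1.11798668e+00,  4.23748633e-01,  1.63059057e+00,  1.66201641e-05,
        1.08858014e+00, -1.89920397e-02]), 'qvel': array([ 0.001892  , -0.00201515, -0.00022156, -0.0005248 , -0.00050237,
        0.00024148]), 'joint_torque': array([-1.43961984e-04, -5.45609021e+01, -2.74323428e+01,  6.44419785e-02,
        1.87910954e-02, -5.89376100e-05]), 'ee_pos': array([262.47820764, 566.70594994, 240.9983021 ]), 'orientation': array([-6.76049997e-01, -3.06765687e+00,  2.02063335e-03]), 'ft_force': array([ 0.66731185,  0.02003572, -0.48681839]), 'moment': array([-0.00555991,  0.00425196,  0.02373708]), 'grasp_force': 0.0, 'width': 87.40609601417945}
```

View pics/a.png

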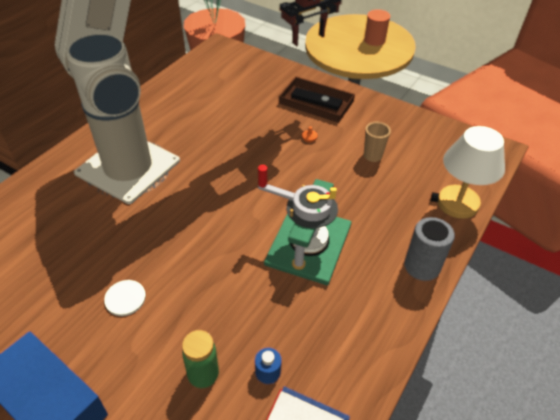

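View pics/b.png

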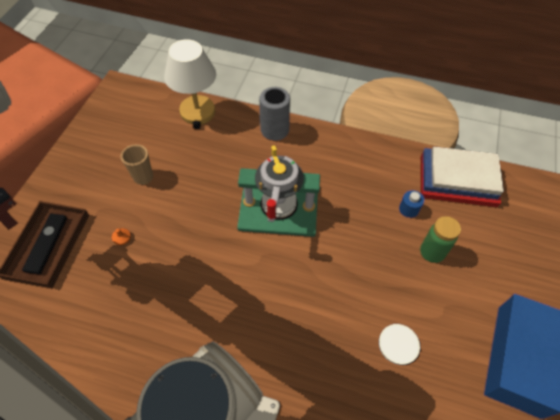

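The scene picture shows the press at about (310,230), with the red knob at (262,175) and the yellow tab near (332,189). The side picture shows the knob at (271,208), the tab near (274,150) and the head at about (279,170). Next I'll triangulate these and zoom in.

Run:
```python
from h import *
a=cam('scene');b=cam('side')
def tri(u,v):
    (o1,d1),(o2,d2)=ray(a,*u),ray(b,*v)
    A=np.c_[d1,-d2];s=np.linalg.lstsq(A,o2-o1,rcond=None)[0]
    p,q=o1+s[0]*d1,o2+s[1]*d2; return ((p+q)/2).round(1),np.linalg.norm(p-q).round(1)
print('knob',tri((262.2,174.5),(270.9,208.2)))
print('knob onz195',onz(a,262.2,174.5,195).round(1),onz(b,270.9,208.2,195).round(1))
print('tab',tri((333,190),(274,151)))
x=cv2.resize(a['frame'][150:290,240:380],None,fx=4,fy=4,interpolation=cv2.INTER_CUBIC)
y=cv2.resize(b['frame'][130:250,220:340],None,fx=4.6667,fy=4.6667,interpolation=cv2.INTER_CUBIC)
cv2.imwrite('pics/c.png',x);cv2.imwrite('pics/d.png',y)
```

```text
knob (array([460.2,  23.1, 199.4]), np.float64(0.1))
knob onz195 [457.6  26.8 195. ] [462.9  24.  195. ]
tab (array([624.5,  69.2, 198.3]), np.float64(5.1))
```

View pics/c.png

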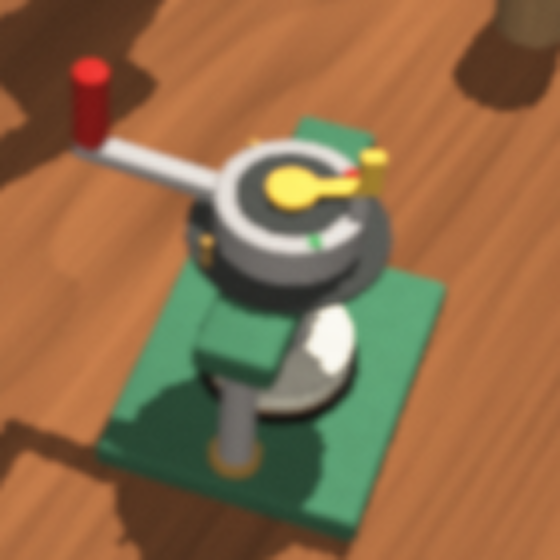

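View pics/d.png

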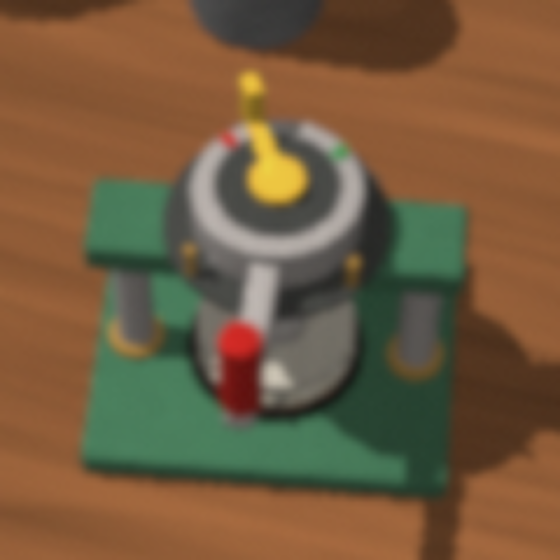

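The close-ups show the hub at scene (313,197) and side (279,168). The tab is beside the red dot, which is the loosen side, and the green dot lies clockwise of it. Now the head axis, press direction and angles.

Run:
```python
from h import *
a=cam('scene');b=cam('side')
A=lambda u,v,z:onz(a,240+u/4,150+v/4,z).round(1)[:2]
B=lambda u,v,z:onz(b,220+u/4.6667,130+v/4.6667,z).round(1)[:2]
print('ring176',A(292,196,176),B(279,190,176)); print('hub184',A(292,187,186),B(276,178,186))
print('beam top back L,R',B(95,180,140),B(468,206,140)); 
print('base right-back,right-front,left(scene) z20',A(443,287,20),A(352,522,20),A(100,447,20)); print('side base frontL,R',B(85,462,20),B(445,485,20))
print('knobtop',A(91,70,224),B(240,336,224)); print('tabtop',A(374,156,207),B(249,80,207)); print('dots red,green',A(350,173,176),A(316,241,176),B(229,139,176),B(341,152,176))
print('foot',A(90,145,166),B(240,415,166))
h=[ (n,blobs(c,lo,hi,40)) for c in(a,) for n,lo,hi in []]
print('cup',onz(a,376,128,100).round(),'top',onz(a,310,136,20).round(),'jar',onz(a,199,345,125).round())
```

```text
ring176 [591.5  40.7] [585.1  40.3]
hub184 [592.1  38.4] [584.8  42. ]
beam top back L,R [587.5 146. ] [632.1 -53.2]
base right-back,right-front,left(scene) z20 [650.1 156.9] [691.3 -39.4] [534.3 -76.9]
side base frontL,R [481.3 121.9] [528.1 -77. ]
knobtop [462.4  22.3] [461.2  22.1]
tabtop [627.9  67.8] [626.6  69.9]
dots red,green [610.6  75.8] [620.9  17.7] [609.5  75.8] [619.2  16.4]
foot [464.1  18.1] [452.8  19.7]
cup [568. 449. 100.] top [383. 398.  20.] jar [ 582. -380.  125.]
```

Call:
arm_command(
  series=[
    {"linear": [-0.027,-0.015,-0.003],"turn": 0},
    {"linear": [-0.027,-0.015,-0.003],"turn": 0},
    {"linear": [-0.027,-0.015,-0.003],"turn": 0},
    {"linear": [-0.027,-0.015,-0.003],"turn": 0},
    {"linear": [-0.027,-0.015,-0.003],"turn": 0},
    {"linear": [-0.027,-0.015,-0.003],"turn": 0},
    {"linear": [-0.027,-0.015,-0.003],"turn": 0},
    {"linear": [-0.027,-0.015,-0.003],"turn": 0},
    {"linear": [-0.027,-0.015,-0.003],"turn": 0},
    {"linear": [-0.027,-0.015,-0.003],"turn": 0},
  ],
  jaw=-0.1,
)

```text
t: 1.3
ee_pos: [445.2, 316.4, 271.9]
orientation: [0.676, 3.068, 0.0]
ft_force: [-0.2, 0.0, -0.6]
width: 39.4
grasp_force: 0.0
```

Call:
arm_command(
  series=[
    {"linear": [-0.027,-0.015,0],"turn": 0},
    {"linear": [-0.027,-0.015,0],"turn": 0},
    {"linear": [-0.027,-0.015,0],"turn": 0},
    {"linear": [-0.027,-0.015,0],"turn": 0},
    {"linear": [-0.027,-0.015,0],"turn": 0},
    {"linear": [-0.027,-0.015,0],"turn": 0},
    {"linear": [-0.027,-0.015,0],"turn": 0},
    {"linear": [-0.027,-0.015,0],"turn": 0},
    {"linear": [-0.027,-0.015,0],"turn": 0},
    {"linear": [-0.027,-0.015,0],"turn": 0},
  ],
)

```text
t: 2.3
ee_pos: [627.2, 66.8, 271.6]
orientation: [-0.676, -3.068, -0.0]
ft_force: [0.5, -0.9, -0.8]
width: 39.4
grasp_force: 0.0
```

Call:
arm_command(
  series=[
    {"linear": [0,0,0],"turn": 0.141},
    {"linear": [0,0,0],"turn": 0.141},
    {"linear": [0,0,0],"turn": 0.141},
    {"linear": [0,0,0],"turn": 0.141},
    {"linear": [0,0,0],"turn": 0.141},
    {"linear": [0,0,0],"turn": 0.141},
    {"linear": [0,0,0],"turn": 0.141},
    {"linear": [0,0,0],"turn": 0.141},
    {"linear": [0,0,0],"turn": 0.141},
    {"linear": [0,0,0],"turn": 0.141},
  ],
)

```text
t: 3.3
ee_pos: [626.5, 67.9, 271.6]
orientation: [-2.508, -1.891, 0.0]
ft_force: [0.3, 0.1, 0.0]
width: 39.2
grasp_force: 0.0
```

Call:
arm_command(
  series=[
    {"linear": [0,0,0],"turn": 0.141},
    {"linear": [0,0,0],"turn": 0.141},
    {"linear": [0,0,0],"turn": 0.141},
    {"linear": [0,0,0],"turn": 0.141},
    {"linear": [0,0,0],"turn": 0.141},
    {"linear": [0,0,0],"turn": 0},
  ],
)

```text
t: 3.9
ee_pos: [626.5, 67.9, 271.6]
orientation: [-3.005, -0.916, 0.0]
ft_force: [-0.3, -0.9, 1.2]
width: 39.5
grasp_force: 0.0
```

```bash
cat >> h.py <<'E'
def pose():
    o=ctrl.get_obs(); R=cv2.Rodrigues(np.array(o['orientation']))[0]
    return o, np.array(o['ee_pos']), np.degrees(np.arctan2(R[1,1],R[0,1])), R
E
python3 - <<'E'
from h import *
c=cam('wrist'); cv2.imwrite('pics/w.png',c['frame'])
o,p,f,R=pose(); print(o['t'],p,f,R[:,2],o['qpos'].round(2),o['ft_force'],o['width'])
print('yellow',blobs(c,(22,120,120),(34,255,255)),'red',blobs(c,(0,150,80),(6,255,255)))
print(proj(c,[[589.5,40.3,176],[627,67,207],[461.8,22.2,224]]))
E
```

```text
3.95 [626.49871296  67.8958298  271.59199764] -55.86170375210401 [-1.55152657e-04 -3.47463267e-05 -9.99999987e-01] [ 0.09  0.4   1.59 -0.    1.15  1.06] [-0.54221816 -0.32488317 -0.66695928] 39.433596018922394
yellow [([272, 213, 31, 82, 585], [288.1, 250.9]), ([265, 247, 14, 34, 69], [271.5, 263.6]), ([310, 317, 7, 5, 16], [312.7, 319.1]), ([373, 323, 6, 10, 26], [375.2, 327.4]), ([372, 350, 7, 22, 38], [375.0, 364.3])] red [([258, 227, 10, 9, 72], [262.4, 230.8]), ([219, 376, 17, 21, 287], [227.2, 387.3])]
[[287.38767434 275.27400355]
 [286.32807137 234.64397767]
 [214.23069104 441.10343153]]
```

View pics/w.png

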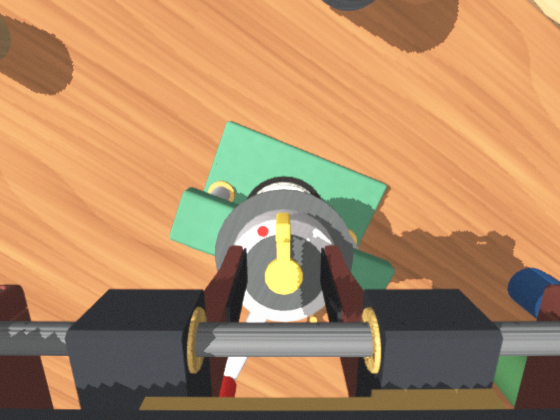

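The wrist picture shows the tab at about (283,224), the hub at (284,276) and the red dot at (263,231). The fingers are aligned on either side of the lever. I'll back-project those pixels.

Run:
```python
from h import *
c=cam('wrist')
print('hub',onz(c,284,276,186).round(1),'tab out end top',onz(c,283,214,207).round(1),'inner top~',onz(c,283,232,207).round(1),'tip between',proj(c,[[626.5,67.9,252.6]]))
s=cam('scene')
h=cv2.cvtColor(c['frame'],cv2.COLOR_BGR2HSV)
cv2.imwrite('pics/w2.png',cv2.resize(c['frame'][195:315,210:360],None,fx=5,fy=5,interpolation=cv2.INTER_CUBIC))
```

```text
hub [591.8  44.9 186. ] tab out end top [637.7  77.  207. ] inner top~ [627.3  69.9 207. ] tip between [[285.1745811  263.73547203]]
```

View pics/w2.png

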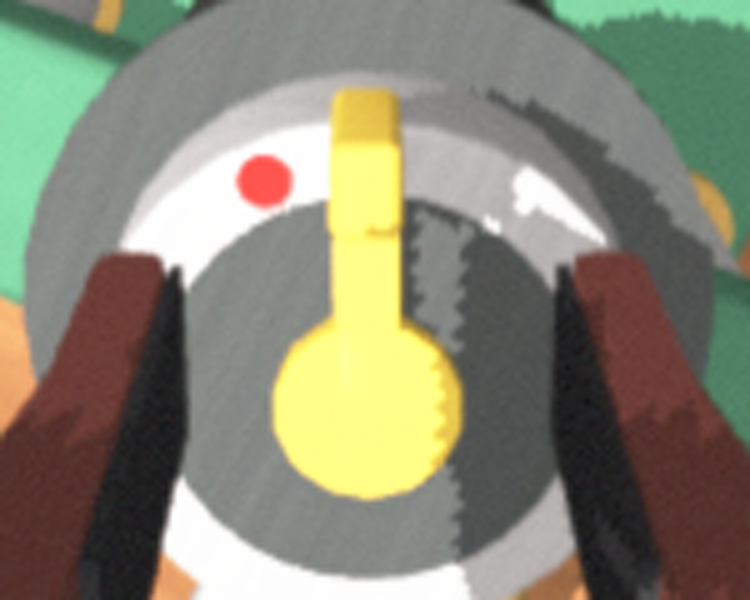

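Call:
arm_command(
  series=[
    {"linear": [0,0,0.008],"turn": 0},
    {"linear": [0,0,0.008],"turn": 0},
    {"linear": [0,0,0.008],"turn": 0},
    {"linear": [0,0,0.008],"turn": 0},
    {"linear": [0,0,0.008],"turn": 0},
    {"linear": [0,0,0.008],"turn": 0},
    {"linear": [0,0,0.008],"turn": 0},
    {"linear": [0,0,0.007],"turn": 0},
    {"linear": [0,0,0],"turn": 0},
  ],
)

```text
t: 4.95
ee_pos: [625.9, 67.9, 207.4]
orientation: [-3.004, -0.918, 0.003]
ft_force: [0.1, -0.1, -0.5]
width: 39.2
grasp_force: 0.0
```

Call:
arm_command(
  series=[
    {"linear": [0,0,0],"turn": 0},
    {"linear": [0,0,0],"turn": 0},
    {"linear": [0,0,0],"turn": 0},
  ],
  jaw=-0.58,
)

```text
t: 5.25
ee_pos: [626.8, 67.9, 209.2]
orientation: [3.004, 0.918, 0.001]
ft_force: [0.3, 0.5, -0.3]
width: 20.0
grasp_force: 0.0
```

Call:
arm_command(
  series=[
    {"linear": [0,0.005,0],"turn": 0},
    {"linear": [-0.0002,0.004,0],"turn": 0.09},
    {"linear": [-0.0002,0.004,0],"turn": 0.09},
    {"linear": [-0.0002,0.004,0],"turn": 0.09},
    {"linear": [-0.0002,0.004,0],"turn": 0.09},
    {"linear": [-0.0002,0.004,0],"turn": 0.09},
  ],
)

```text
t: 5.85
ee_pos: [635.9, 45.2, 208.6]
orientation: [-3.133, -0.218, 0.002]
ft_force: [-1.8, 1.5, -0.1]
width: 18.8
grasp_force: 1.2
```

Call:
arm_command(
  series=[
    {"linear": [-0.0002,0.004,0],"turn": 0.09},
    {"linear": [-0.0002,0.004,0],"turn": 0.09},
    {"linear": [-0.0002,0.004,0],"turn": 0.09},
    {"linear": [-0.0002,0.004,0],"turn": 0.09},
  ],
)

```text
t: 6.25
ee_pos: [635.4, 29.5, 208.6]
orientation: [-3.121, 0.346, 0.002]
ft_force: [-0.7, 3.8, 0.2]
width: 18.6
grasp_force: 1.5
```

Run:
```python
from h import *
c=cam('wrist'); o,p,f,R=pose(); print(o['t'],p,f,o['ft_force'],'tool frame',R.T@o['ft_force'])
s=cam('scene');x=np.hstack([cv2.resize(c['frame'][180:320,210:350],(400,400)),cv2.resize(s['frame'][150:250,250:350],(400,400))])
cv2.imwrite('pics/p.png',x)
```

```text
6.3 [635.33763506  28.98974436 208.58380023] -102.92656613591838 [-1.38685423  2.10721632 -0.86285929] tool frame [-1.82214574 -1.74314291  0.86573038]
```

View pics/p.png

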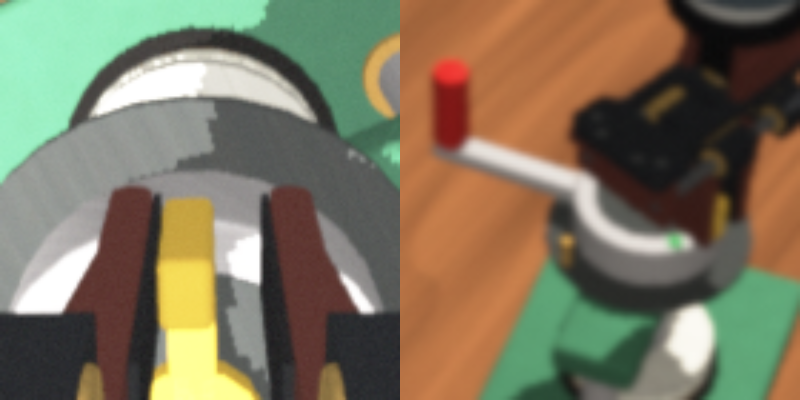

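The left half of the picture shows the tab resting against the trailing finger. The right half shows the handle unmoved. The tab is about 0.15 rad short of its stop, so I'll continue.

Call:
arm_command(
  series=[
    {"linear": [-0.0002,0.003,0],"turn": 0.07},
    {"linear": [-0.0002,0.003,0],"turn": 0.07},
  ],
)

```text
t: 6.55
ee_pos: [633.8, 24.3, 208.7]
orientation: [-3.09, 0.558, 0.001]
ft_force: [-0.9, 4.5, -1.4]
width: 18.5
grasp_force: 2.0
```

Call:
arm_command(
  series=[
    {"linear": [-0.0002,0.002,0],"turn": 0.05},
    {"linear": [0,0,0],"turn": 0},
  ],
)

```text
t: 6.75
ee_pos: [632.9, 22.2, 208.7]
orientation: [-3.076, 0.633, 0.0]
ft_force: [0.1, 3.4, -0.4]
width: 18.2
grasp_force: 1.6
```

Call:
arm_command(
  series=[
    {"linear": [-0.0002,0.002,0],"turn": 0.04},
    {"linear": [0,0,0],"turn": 0},
  ],
)

```text
t: 6.95
ee_pos: [632.1, 20.5, 208.7]
orientation: [-3.064, 0.693, 0.0]
ft_force: [-0.8, 5.5, -1.3]
width: 18.3
grasp_force: 1.9
```

Call:
arm_command(
  series=[
    {"linear": [-0.0002,0.002,0],"turn": 0.04},
    {"linear": [0,0,0],"turn": 0},
  ],
)

```text
t: 7.15
ee_pos: [631.1, 18.7, 208.7]
orientation: [-3.049, 0.754, -0.0]
ft_force: [-0.0, 4.3, -0.2]
width: 18.6
grasp_force: 1.9
```

Call:
arm_command(
  series=[
    {"linear": [-0.0002,0.002,0],"turn": 0.04},
    {"linear": [0,0,0],"turn": 0},
  ],
)

```text
t: 7.35
ee_pos: [630.2, 17.5, 208.7]
orientation: [-3.032, 0.815, -0.001]
ft_force: [0.1, 6.7, -1.6]
width: 18.9
grasp_force: 3.2
```

Run:
```python
from h import *
o,p,f,R=pose(); print(o['t'],p,f,o['ft_force'])
s=cam('scene');b=cam('side');print([blobs(c,(0,150,80),(6,255,255))[:2] for c in (s,b)])
x=np.hstack([cv2.resize(b['frame'][130:230,230:330],(400,400)),cv2.resize(s['frame'][150:250,250:350],(400,400))])
cv2.imwrite('pics/q.png',x)
c=cam('wrist');print(blobs(c,(22,120,120),(34,255,255),60))
```

```text
7.35 [630.22898296  17.48220621 208.73863815] -120.09450852284573 [ 0.06308724  6.67861809 -1.63636848]
[[([263, 159, 9, 22, 176], [267.1, 169.1]), ([480, 221, 80, 54, 1788], [520.9, 246.3])], [([420, 155, 81, 52, 543], [458.8, 197.2]), ([256, 197, 10, 19, 142], [260.8, 205.9])]]
[([262, 250, 42, 73, 1060], [276.8, 281.9])]
```

Call:
arm_command(
  series=[
    {"linear": [0,-0.004,0],"turn": 0},
    {"linear": [0,0,-0.01],"turn": 0},
    {"linear": [0,0,-0.01],"turn": 0},
    {"linear": [0,0,-0.01],"turn": 0},
    {"linear": [0,0,-0.01],"turn": 0},
    {"linear": [0,0,-0.01],"turn": 0},
  ],
  jaw=-0.1,
)

```text
t: 8.1
ee_pos: [632.0, 19.9, 260.0]
orientation: [-3.033, 0.818, -0.001]
ft_force: [0.6, -0.3, 1.1]
width: 39.3
grasp_force: 0.0
```

Run:
```python
from h import *
o,p,f,R=pose(); print(o['t'],p,f,o['ft_force'])
a=cam('scene');b=cam('side')
ka=blobs(a,(0,150,80),(6,255,255))[0][1];kb=[x for x in blobs(b,(0,150,80),(6,255,255)) if x[1][0]<300][0][1]
(o1,d1),(o2,d2)=ray(a,*ka),ray(b,*kb); s=np.linalg.lstsq(np.c_[d1,-d2],o2-o1,rcond=None)[0]; k=(o1+s[0]*d1+o2+s[1]*d2)/2;print('knob',ka,kb,k)
c=cam('wrist')
print(blobs(c,(22,120,120),(34,255,255),60))
d=k[:2]-[590.5,41.5]; print(np.linalg.norm(d),np.degrees(np.arctan2(d[1],d[0])))
cv2.imwrite('pics/r.png',np.hstack([cv2.resize(c['frame'],(560,420)),cv2.resize(b['frame'][130:235,230:290],(240,420))]))
```

```text
8.1 [631.9933322   19.90350794 260.04436865] -120.20410004387428 [ 0.57226388 -0.31166945  1.08688302]
knob [267.1, 169.1] [260.7, 205.9] [459.16394401  46.65275829 198.51989608]
[([275, 224, 31, 68, 347], [286.7, 245.0])]
131.43709720419437 177.75324482393748
```

View pics/r.png

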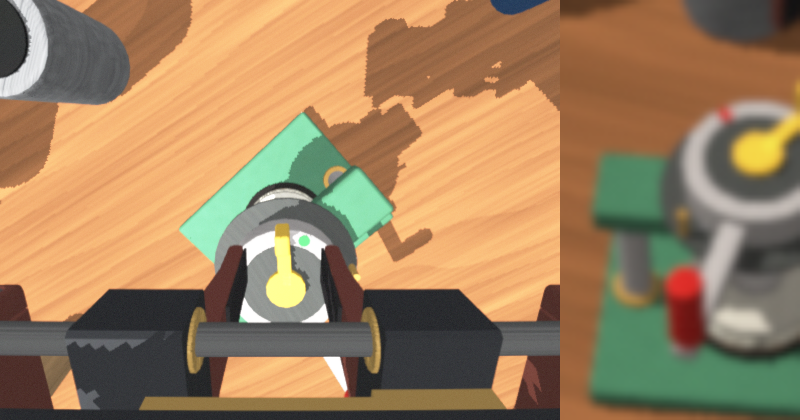

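The wrist view shows the green dot at (304,240) right beside the tab at (282,235), so the lever is on tighten. The knob is now at about (459,47) mm, and I'll go there next.

Call:
arm_command(
  series=[
    {"linear": [-0.027,0.0106,-0.001],"turn": 0},
    {"linear": [-0.027,0.0106,-0.001],"turn": 0},
    {"linear": [-0.027,0.0106,-0.001],"turn": 0},
    {"linear": [-0.027,0.0106,0],"turn": 0},
    {"linear": [-0.027,0.0106,0],"turn": 0},
    {"linear": [-0.0275,0.0106,0],"turn": 0},
    {"linear": [0,0,0],"turn": -0.122},
    {"linear": [0,0,0],"turn": -0.122},
    {"linear": [0,0,0],"turn": -0.122},
    {"linear": [0,0,0],"turn": -0.122},
  ],
)

```text
t: 9.25
ee_pos: [459.0, 46.9, 261.4]
orientation: [3.141, -0.053, -0.001]
ft_force: [1.1, 0.7, 0.7]
width: 39.7
grasp_force: 0.0
```

Run:
```python
from h import *
o,p,f,R=pose(); print(o['t'],p,f,o['ft_force'])
c=cam('wrist'); r=blobs(c,(0,120,80),(6,255,255)); print(r, proj(c,[[p[0],p[1],224],[p[0],p[1],195]]))
u,v=max(r,key=lambda x:x[0][4])[1]; print(onz(c,u,v,222).round(1))
```

```text
9.25 [459.01221266  46.86573448 261.3863713 ] -91.94862302419318 [1.05882313 0.69232533 0.70174583]
[([267, 208, 36, 57, 1594], [284.6, 237.0]), ([204, 246, 38, 75, 988], [221.6, 284.5]), ([325, 246, 38, 75, 985], [345.0, 284.2]), ([0, 285, 14, 9, 43], [5.6, 287.9]), ([555, 286, 5, 5, 15], [557.5, 287.6]), ([15, 308, 12, 9, 31], [21.2, 312.0]), ([540, 308, 14, 10, 32], [546.0, 312.4])] [[284.32360902 249.58289953]
 [284.17147049 232.89727026]]
[466.2  46.5 222. ]
```

Call:
arm_command(
  series=[
    {"linear": [0,0,0.01],"turn": 0},
    {"linear": [0,0,0.01],"turn": 0},
    {"linear": [0,0,0.01],"turn": 0},
    {"linear": [0,0,0.01],"turn": 0},
    {"linear": [0,0,0.01],"turn": 0},
    {"linear": [0,0,0.01],"turn": 0},
    {"linear": [0,0,0],"turn": 0},
  ],
)

```text
t: 10.0
ee_pos: [458.5, 46.8, 200.1]
orientation: [3.141, -0.062, -0.004]
ft_force: [-0.9, -0.4, 0.1]
width: 39.3
grasp_force: 0.0
```

Call:
arm_command(
  series=[
    {"linear": [0,0,0],"turn": 0},
    {"linear": [0,0,0],"turn": 0},
    {"linear": [0.0002,0.005,0],"turn": -0.04},
    {"linear": [0.0004,0.0078,0],"turn": -0.06},
    {"linear": [0.0004,0.0078,0],"turn": -0.06},
  ],
  jaw=-0.42,
)

```text
t: 10.5
ee_pos: [460.9, 26.5, 202.2]
orientation: [-3.135, -0.193, -0.001]
ft_force: [-0.5, 3.2, -1.2]
width: 25.5
grasp_force: 1.4
```

Call:
arm_command(
  series=[
    {"linear": [0.0004,0.0104,0],"turn": -0.08},
    {"linear": [0.0004,0.0104,0],"turn": -0.08},
    {"linear": [0.0004,0.0104,0],"turn": -0.08},
    {"linear": [0.0004,0.0104,0],"turn": -0.08},
    {"linear": [0.0004,0.0104,0],"turn": -0.08},
  ],
)

```text
t: 11.0
ee_pos: [477.0, -22.9, 202.2]
orientation: [-3.034, -0.813, -0.001]
ft_force: [-0.8, 1.0, -0.5]
width: 25.5
grasp_force: 1.0
```

Call:
arm_command(
  series=[
    {"linear": [0.0004,0.0104,0],"turn": -0.08},
    {"linear": [0.0004,0.0104,0],"turn": -0.08},
    {"linear": [0.0004,0.0104,0],"turn": -0.08},
  ],
)

```text
t: 11.3
ee_pos: [495.5, -47.9, 202.2]
orientation: [-2.915, -1.171, -0.0]
ft_force: [-1.1, 1.9, 2.2]
width: 25.5
grasp_force: 1.0
```

```bash
cat > s.py <<'E'
from h import *
o,p,f,R=pose(); d=p[:2]-[590.5,41.5]; r=np.linalg.norm(d); a=np.arctan2(d[1],d[0])%(2*np.pi)
F=np.array(o['ft_force'])[:2]; th=np.array([-np.sin(a),np.cos(a)])
print('t',o['t'],p.round(1),'r',r.round(1),'handle~',(a-np.radians(192.3)).round(3),'yaw err',np.degrees(a)-90-(f%360)-0 ,'Ftan',(F@th).round(2),'Frad',(F@d/r).round(2),o['qpos'].round(2))
E
python3 s.py
```

```text
t 11.3 [495.5 -47.9 202.2] r 130.5 handle~ 0.54 yaw err -180.49837163779594 Ftan -2.17 Frad -0.52 [-0.12  0.29  1.94  0.    0.91  0.69]
```

Call:
arm_command(
  series=[
    {"linear": [0,-0.003,0],"turn": 0},
    {"linear": [0.0002,-0.0065,0],"turn": 0.05},
    {"linear": [0.0002,-0.0065,0],"turn": 0.05},
    {"linear": [0.0002,-0.0065,0],"turn": 0.05},
    {"linear": [0.0002,-0.0065,0],"turn": 0.05},
    {"linear": [0.0002,-0.0065,0],"turn": 0.05},
    {"linear": [0.0002,-0.0065,0],"turn": 0.05},
    {"linear": [0.0002,-0.0065,0],"turn": 0.05},
    {"linear": [0.0002,-0.0065,0],"turn": 0.05},
    {"linear": [0.0002,-0.0065,0],"turn": 0.05},
  ],
)

```text
t: 12.3
ee_pos: [464.6, 4.1, 202.3]
orientation: [3.103, 0.48, 0.004]
ft_force: [2.4, -6.5, -0.6]
width: 25.5
grasp_force: 3.2
```

Call:
arm_command(
  series=[
    {"linear": [0.0002,-0.0065,0],"turn": 0.05},
    {"linear": [0.0002,-0.0065,0],"turn": 0.05},
    {"linear": [0.0002,-0.0065,0],"turn": 0.05},
    {"linear": [0.0002,-0.0065,0],"turn": 0.05},
    {"linear": [0.0002,-0.0065,0],"turn": 0.05},
  ],
)

```text
t: 12.8
ee_pos: [458.4, 36.0, 202.3]
orientation: [3.138, 0.089, 0.002]
ft_force: [-0.2, -6.0, 1.0]
width: 26.0
grasp_force: 3.2
```

```bash
python3 s.py
```

```text
t 12.8 [458.4  36.  202.3] r 132.2 handle~ -0.173 yaw err -180.87477140343438 Ftan 6.03 Frad 0.43 [ 0.05  0.24  2.02 -0.    0.88  1.57]
```

Call:
arm_command(
  series=[
    {"linear": [0.0005,-0.0065,0],"turn": 0.05},
    {"linear": [0.0005,-0.0065,0],"turn": 0.05},
    {"linear": [0.0005,-0.0065,0],"turn": 0.05},
    {"linear": [0.0005,-0.0065,0],"turn": 0.05},
  ],
)

```text
t: 13.2
ee_pos: [460.3, 61.9, 202.2]
orientation: [3.132, -0.224, 0.001]
ft_force: [-1.1, -6.6, 3.0]
width: 25.6
grasp_force: 3.3
```

Call:
arm_command(
  series=[
    {"linear": [0.0004,-0.0065,0],"turn": 0.05},
    {"linear": [0.0004,-0.0065,0],"turn": 0.05},
    {"linear": [0.0003,-0.005,0],"turn": 0.04},
  ],
)

```text
t: 13.5
ee_pos: [464.5, 79.5, 202.2]
orientation: [3.109, -0.443, 0.0]
ft_force: [-1.7, -5.9, 4.6]
width: 25.3
grasp_force: 3.2
```

```bash
python3 s.py
```

```text
t 13.5 [464.5  79.5 202.2] r 131.6 handle~ -0.507 yaw err -180.56782061043293 Ftan 6.11 Frad -0.09 [ 0.15  0.25  1.99 -0.    0.89  2.  ]
```

Call:
arm_command(
  series=[
    {"linear": [0,0.003,0],"turn": 0},
    {"linear": [0.0004,0.0104,0],"turn": -0.08},
    {"linear": [0.0004,0.0104,0],"turn": -0.08},
    {"linear": [0.0004,0.0104,0],"turn": -0.08},
    {"linear": [0.0004,0.0104,0],"turn": -0.08},
    {"linear": [0.0004,0.0104,0],"turn": -0.08},
    {"linear": [0.0004,0.0104,0],"turn": -0.08},
    {"linear": [0.0004,0.0104,0],"turn": -0.08},
  ],
)

```text
t: 14.3
ee_pos: [463.8, 5.0, 202.0]
orientation: [-3.109, -0.443, -0.001]
ft_force: [-0.7, 1.9, 1.6]
width: 25.4
grasp_force: 1.0
```

Call:
arm_command(
  series=[
    {"linear": [0.0004,0.0104,0],"turn": -0.08},
    {"linear": [0.0004,0.0104,0],"turn": -0.08},
    {"linear": [0.0004,0.0104,0],"turn": -0.08},
    {"linear": [0.0004,0.0104,0],"turn": -0.08},
    {"linear": [0.0004,0.0104,0],"turn": -0.08},
    {"linear": [0.0004,0.0104,0],"turn": -0.08},
  ],
)

```text
t: 14.9
ee_pos: [494.2, -48.6, 201.8]
orientation: [-2.915, -1.17, 0.0]
ft_force: [-1.8, 2.7, 1.6]
width: 25.6
grasp_force: 1.1
```

```bash
python3 s.py
```

```text
t 14.9 [494.2 -48.6 201.8] r 131.9 handle~ 0.538 yaw err -180.60737142977786 Ftan -3.17 Frad -0.54 [-0.12  0.29  1.94  0.    0.91  0.68]
```

Call:
arm_command(
  series=[
    {"linear": [0.0005,-0.003,0],"turn": 0},
    {"linear": [0.0003,-0.0065,0],"turn": 0.05},
    {"linear": [0.0003,-0.0065,0],"turn": 0.05},
    {"linear": [0.0003,-0.0065,0],"turn": 0.05},
    {"linear": [0.0003,-0.0065,0],"turn": 0.05},
    {"linear": [0.0003,-0.0065,0],"turn": 0.05},
    {"linear": [0.0003,-0.0065,0],"turn": 0.05},
    {"linear": [0.0003,-0.0065,0],"turn": 0.05},
  ],
)

```text
t: 15.7
ee_pos: [469.0, -8.1, 202.0]
orientation: [3.075, 0.634, 0.003]
ft_force: [3.7, -6.4, -1.5]
width: 25.7
grasp_force: 3.2
```

Call:
arm_command(
  series=[
    {"linear": [0.0003,-0.0065,0],"turn": 0.05},
    {"linear": [0.0003,-0.0065,0],"turn": 0.05},
  ],
)

```text
t: 15.9
ee_pos: [464.6, 4.1, 202.0]
orientation: [3.103, 0.479, 0.003]
ft_force: [2.3, -6.4, -0.9]
width: 25.5
grasp_force: 3.2
```

Call:
arm_command(
  series=[
    {"linear": [0.0003,-0.0065,0],"turn": 0.05},
    {"linear": [0.0003,-0.0065,0],"turn": 0.05},
  ],
)

```text
t: 16.1
ee_pos: [461.3, 16.7, 201.9]
orientation: [3.123, 0.324, 0.002]
ft_force: [1.2, -6.9, 0.5]
width: 25.7
grasp_force: 3.2
```

```bash
python3 s.py
```

```text
t 16.1 [461.3  16.7 201.9] r 131.6 handle~ -0.025 yaw err -180.96672793979647 Ftan 6.97 Frad 0.1 [ 0.01  0.24  2.01 -0.    0.88  1.38]
```

Call:
arm_command(
  series=[
    {"linear": [0.0003,-0.0065,0],"turn": 0.05},
    {"linear": [0.0003,-0.0065,0],"turn": 0.05},
  ],
)

```text
t: 16.3
ee_pos: [459.3, 29.6, 201.9]
orientation: [3.135, 0.167, 0.001]
ft_force: [0.9, -5.7, 1.0]
width: 25.7
grasp_force: 3.2
```

Call:
arm_command(
  series=[
    {"linear": [0.0003,-0.0065,0],"turn": 0.05},
    {"linear": [0.0003,-0.0065,0],"turn": 0.05},
  ],
)

```text
t: 16.5
ee_pos: [458.6, 42.5, 201.9]
orientation: [3.14, 0.01, 0.001]
ft_force: [1.3, -7.1, 2.5]
width: 25.5
grasp_force: 3.2
```

Call:
arm_command(
  series=[
    {"linear": [0.0003,-0.0065,0],"turn": 0.05},
    {"linear": [0.0003,-0.0065,0],"turn": 0.05},
  ],
)

```text
t: 16.7
ee_pos: [459.2, 55.5, 201.9]
orientation: [3.136, -0.147, 0.0]
ft_force: [-0.8, -7.1, 3.3]
width: 25.5
grasp_force: 3.3
```

Call:
arm_command(
  series=[
    {"linear": [0.0003,-0.0065,0],"turn": 0.05},
    {"linear": [0.0003,-0.0065,0],"turn": 0.05},
  ],
)

```text
t: 16.9
ee_pos: [461.1, 68.3, 201.9]
orientation: [3.125, -0.303, -0.0]
ft_force: [-1.0, -6.1, 3.8]
width: 25.6
grasp_force: 3.4
```

```bash
python3 s.py
```

```text
t 16.9 [461.1  68.3 201.9] r 132.2 handle~ -0.419 yaw err -180.61318802831508 Ftan 6.16 Frad -0.27 [ 0.12  0.25  2.   -0.    0.89  1.89]
```

Call:
arm_command(
  series=[
    {"linear": [0.0004,-0.0065,0],"turn": 0.05},
    {"linear": [0.0003,-0.004,0],"turn": 0.03},
  ],
)

```text
t: 17.1
ee_pos: [463.8, 78.5, 201.9]
orientation: [3.111, -0.427, -0.001]
ft_force: [-2.2, -6.6, 4.7]
width: 25.6
grasp_force: 3.6
```

Call:
arm_command(
  series=[
    {"linear": [0.0002,-0.003,0],"turn": 0.02},
    {"linear": [0.0002,-0.003,0],"turn": 0.02},
  ],
)

```text
t: 17.3
ee_pos: [465.7, 83.9, 201.9]
orientation: [3.101, -0.488, -0.001]
ft_force: [-2.6, -7.2, 4.5]
width: 25.6
grasp_force: 3.7
```

```bash
python3 s.py
```

```text
t 17.3 [465.7  83.9 201.9] r 131.8 handle~ -0.542 yaw err -180.88372294317796 Ftan 7.61 Frad 0.13 [ 0.15  0.26  1.99 -0.    0.89  2.04]
```

Call:
arm_command(
  series=[
    {"linear": [0,0.003,0],"turn": 0},
    {"linear": [0.0004,0.0104,0],"turn": -0.08},
    {"linear": [0.0004,0.0104,0],"turn": -0.08},
    {"linear": [0.0004,0.0104,0],"turn": -0.08},
    {"linear": [0.0004,0.0104,0],"turn": -0.08},
    {"linear": [0.0004,0.0104,0],"turn": -0.08},
    {"linear": [0.0004,0.0104,0],"turn": -0.08},
    {"linear": [0.0004,0.0104,0],"turn": -0.08},
    {"linear": [0.0004,0.0104,0],"turn": -0.08},
    {"linear": [0.0004,0.0104,0],"turn": -0.08},
  ],
)

```text
t: 18.3
ee_pos: [469.9, -9.7, 201.8]
orientation: [-3.074, -0.643, -0.0]
ft_force: [-0.7, 3.8, 1.6]
width: 25.5
grasp_force: 1.4
```

Call:
arm_command(
  series=[
    {"linear": [0.0003,-0.003,0],"turn": 0},
    {"linear": [0.0003,-0.0039,0],"turn": 0.03},
    {"linear": [0.0003,-0.0039,0],"turn": 0.03},
    {"linear": [0.0003,-0.0039,0],"turn": 0.03},
    {"linear": [0.0003,-0.0039,0],"turn": 0.03},
  ],
)

```text
t: 18.8
ee_pos: [464.8, 8.4, 201.7]
orientation: [3.109, 0.448, 0.001]
ft_force: [0.7, -2.0, 1.2]
width: 25.5
grasp_force: 1.0
```

Call:
arm_command(
  series=[
    {"linear": [0.0001,-0.0039,0],"turn": 0.03},
    {"linear": [0.0001,-0.0039,0],"turn": 0.03},
  ],
)

```text
t: 19.0
ee_pos: [463.1, 15.6, 201.8]
orientation: [3.12, 0.355, 0.002]
ft_force: [1.2, -5.2, 0.2]
width: 25.7
grasp_force: 3.2
```

```bash
python3 s.py
```

```text
t 19.0 [463.1  15.6 201.8] r 130.0 handle~ -0.014 yaw err -181.49677144671404 Ftan 5.33 Frad -0.18 [ 0.01  0.24  2.01 -0.    0.89  1.35]
```

Call:
arm_command(
  series=[
    {"linear": [0.0001,-0.0026,0],"turn": 0.02},
    {"linear": [0.0001,-0.0026,0],"turn": 0.02},
  ],
)

```text
t: 19.2
ee_pos: [462.1, 20.3, 201.8]
orientation: [3.126, 0.294, 0.002]
ft_force: [1.4, -7.8, -0.1]
width: 25.6
grasp_force: 3.8
```

Call:
arm_command(
  series=[
    {"linear": [0.0001,-0.0026,0],"turn": 0.02},
    {"linear": [0.0001,-0.0026,0],"turn": 0.02},
  ],
)

```text
t: 19.4
ee_pos: [461.4, 25.3, 201.8]
orientation: [3.131, 0.231, 0.001]
ft_force: [1.3, -7.2, 0.8]
width: 25.6
grasp_force: 3.9
```

```bash
python3 s.py
```

```text
t 19.4 [461.4  25.3 201.8] r 130.1 handle~ -0.09 yaw err -181.3171120006962 Ftan 7.31 Frad -0.35 [ 0.03  0.24  2.01 -0.    0.89  1.46]
```

Call:
arm_command(
  series=[
    {"linear": [0.0001,-0.0026,0],"turn": 0.02},
    {"linear": [0.0001,-0.0026,0],"turn": 0.02},
  ],
)

```text
t: 19.6
ee_pos: [460.7, 30.4, 201.8]
orientation: [3.135, 0.169, 0.001]
ft_force: [1.7, -7.6, 0.7]
width: 25.6
grasp_force: 4.1
```

Call:
arm_command(
  series=[
    {"linear": [0.0001,-0.0026,0],"turn": 0.02},
    {"linear": [0.0001,-0.0026,0],"turn": 0.02},
  ],
)

```text
t: 19.8
ee_pos: [460.4, 35.6, 201.8]
orientation: [3.138, 0.106, 0.001]
ft_force: [-0.2, -8.8, 1.2]
width: 25.9
grasp_force: 4.3
```

Call:
arm_command(
  series=[
    {"linear": [0.0001,-0.0026,0],"turn": 0.02},
    {"linear": [0.0001,-0.0026,0],"turn": 0.02},
  ],
)

```text
t: 20.0
ee_pos: [460.1, 40.7, 201.8]
orientation: [3.139, 0.043, 0.001]
ft_force: [-0.1, -9.5, 1.2]
width: 25.0
grasp_force: 4.5
```

```bash
python3 s.py
```

```text
t 20.0 [460.1  40.7 201.8] r 130.4 handle~ -0.209 yaw err -181.22129049995036 Ftan 9.45 Frad 0.2 [ 0.06  0.24  2.01 -0.    0.89  1.61]
```

Call:
arm_command(
  series=[
    {"linear": [0.0001,-0.002,0],"turn": 0.015},
    {"linear": [0.0001,-0.002,0],"turn": 0.015},
  ],
)

```text
t: 20.2
ee_pos: [460.2, 44.6, 201.8]
orientation: [3.139, -0.003, 0.0]
ft_force: [-0.4, -9.6, 2.6]
width: 25.6
grasp_force: 4.6
```

The handle has gone firm at about 9.5 N. I'll let go now.

Call:
arm_command(
  series=[
    {"linear": [0,0.002,0],"turn": 0},
    {"linear": [0,0,0],"turn": 0},
    {"linear": [0,0,0],"turn": 0},
    {"linear": [0,0,0],"turn": 0},
  ],
  jaw=-0.1,
)

```text
t: 20.6
ee_pos: [460.4, 43.7, 201.6]
orientation: [-3.141, -0.0, 0.0]
ft_force: [-0.5, -0.1, -0.9]
width: 39.2
grasp_force: 0.1
```

Call:
arm_command(
  series=[
    {"linear": [0,0,-0.01],"turn": 0},
    {"linear": [0,0,-0.02],"turn": 0},
    {"linear": [0,0,-0.02],"turn": 0},
    {"linear": [0,0,-0.02],"turn": 0},
    {"linear": [0,0,-0.02],"turn": 0},
    {"linear": [0,0,0],"turn": 0},
    {"linear": [0,0,0],"turn": 0},
  ],
)

```text
t: 21.3
ee_pos: [460.7, 43.4, 292.0]
orientation: [-3.141, -0.001, -0.002]
ft_force: [-0.2, -0.4, -0.8]
width: 39.8
grasp_force: 0.0
```

Run:
```python
from h import *
a=cam('scene');b=cam('side');o,p,f,R=pose();print(o['t'],p,o['ft_force'])
cv2.imwrite('pics/z.png',np.hstack([cv2.resize(a['frame'][150:250,250:350],(400,400)),cv2.resize(b['frame'][130:230,230:330],(400,400))]))
```

```text
21.4 [460.00339648  43.30832131 290.85548816] [ 0.73310355  1.03642974 -0.32251999]
```

View pics/z.png

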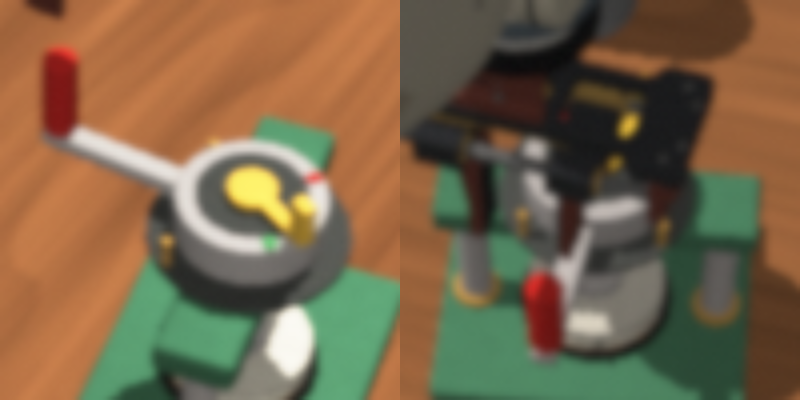

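The scene view shows the tab at (303,220) on the green side, with the green dot at (271,243) and the red dot at (317,178). The gripper is clear, so I'll hand in.

```bash
python3 -c "
from workcell import ctrl
print(ctrl.close_job())"
```

```text
the job is handed in; nothing more can be done
None
```

I flipped the pawl lever to tighten, worked the handle until it went firm at about 9.5 N (snug is 9 to 10 N), let go with the gripper clear of everything, and handed the job in; no verdict came back.

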